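Seat a blank cover plate in the marking jig and hold the scriber arm at the set mark

TASK

First press the tilted aluminium plate down until it sits level and fully home in the jig's nest. Then squeeze the arm's head across its release button, draw the telescoping arm out until its pointer stands in the slot of the rider on the scale, and finish while still holding it there, button squeezed in, with the plate still seated. Leave the rider and all the other things where they are.

Things in the scene. Friction and masses are not known exactly. Their poses are not given: they have to be found in the camera images.
- jig: Fixed marking jig on a grey base plate 200 (x) x 300 (y) x 12 mm. Origin: centre of its underside, on the table; z up; y is the direction in which the arm draws out. The plate's nest is in the -x, +y quarter, the telescope's fixed tube at x +40, y -145 to -55 mm (top at 46 mm), the scale rule along the +x edge.
- nest (a point): Centre of the nest's floor, 14 mm above the table; axes along the jig's. Low aluminium walls (tops at 19 mm) on three sides; at the +y end a steel spring plunger with a sloped nose 30 mm wide, 28 mm high, that yields to +y as the plate is pressed down past it (5 to 15 N near the raised edge) and then holds the plate by its edge.
- plate: Loose blank aluminium plate 80 (x) x 90 (y) x 5 mm, about 0.1 kg, in the nest with its axes along the jig's but tilted 0.12 rad: its +y edge rests about 11 mm too high on the plunger nose, its -y edge is down. Origin: centre of its underside. Home, it is level, underside 14 mm and top 19 mm above the table.
- gauge_arm: The telescope's sliding part: steel tube, upright black head 36 (x) x 30 (y) mm, 14 to 84 mm above the table, pointer on the +x side, scriber bar on the -x side (85 mm long, top at 35 mm). Origin: on the head's axis at table height; axes along the jig's. Slides to +y, 0 to 125 mm; latched at home. A spring draws it home with 1 N at home, 3 N at 100 mm; let go, it runs back.
- release_button (a joint): Release button, round, 20 mm across, in the head's +x side, 66 mm above the table. 0 is out (face 6 mm proud), 0.006 fully in (flush with the head). In by 3.5 mm or more it frees the arm. Needs 3 N to start, 6 N fully in; moves to jig -x and springs out when let go.
- set_mark (a point): Middle of the slot in the rider, a dark steel block on the scale rule, 24 (y) x 31 (x) mm, top 34 mm above the table; slot 10 mm wide (y), open to the -x side, towards the arm. Axes along the jig's. The pointer is on the mark when at the same jig y as this point. The rider stands 50 to 100 mm out from the pointer's home.
- head (a point): Centre of the head at the height of the button, 66 mm above the table: the place to squeeze, across jig x (42 mm wide over the button, 36 mm with the button in). Head top is 18 mm above it; nothing else within 60 mm stands higher than 50 mm above the table.
- button_face (a point): Centre of the button's outer face.
- pointer (a point): Tip of the arm's pointer, a blade 2 mm thick, 22 mm above the table; axes along the jig's.
- gland: Bystander: grey plastic cable gland body, 26 mm across, 24 mm high, standing on the jig's base. Origin: underside centre.
- terminal: Bystander: grey terminal block 45 x 12 x 42 mm standing on the jig's base. Origin: underside centre.
- screwdriver: Bystander: screwdriver lying on the table left of the jig.
- rail_piece: Bystander: piece of steel mounting rail, 35 x 180 x 7.5 mm, on the table right of the jig.
- contactor: Bystander: grey and white contactor, 70 x 45 x 80 mm, on the table left of the jig.
- mug: Bystander: white mug, 80 mm across, 95 mm high, right of the jig, near the robot.
- screw_tray: Bystander: black open tray 100 x 140 x 30 mm, right of the jig at the back.

How it is judged:
By the outcome, as a careful person would: the job done as asked, in the order asked, and still so for the second after the job is handed in, while the arm keeps its last pose, push and grip.
It also fails if it takes over 45 s, if anything falls off the work surface, if the arm or the gripper's body presses on something with over 40 N, if the wrist force passes 120 N, or if a joint passes its speed limit or range.

ROBOT

A 6-joint arm with a two-finger parallel gripper is mounted at the origin on the work surface. World frame = base frame: x ahead of the robot, y to its left, z up, the work surface at z = 0. Lengths are in m, angles in rad, forces in N, time in s.
With the tool pointing down it reaches from about 0.325 to 0.925 m from the base axis. Payload 3.1 kg.
Tool frame: the origin (TCP) lies midway between the tips of the shut fingers; the grasp point (between the pads) lies manip.pinch_z behind it (manip.pinch_z is the distance from the TCP to the grasp point, in m); z points along the fingers, y is the direction in which the jaws open and shut (so a half turn about z gives the same grasp; the last joint's range is limited). The gripper opens to 85 mm and grips with 20 to 120 N. Pads are 22 mm wide; open, the fingers measure 114 mm over their backs; the gripper's body (76 mm by 85 mm) begins 54 mm behind the grasp point. The pads swing forward as they close: fully open they stand 13 mm farther back than shut.
Start: joints at [1.212, 0.217, 1.613, -0, 1.311, -0.112], TCP at [0.153, 0.606, 0.231] pointing down, gripper open.
Joint ranges: [-2.75, 2.75], [-0.78, 2.1], [0.31, 2.55], [-1.13, 4.27], [0.13, 2.63], [-2.58, 2.58]. Speed limits (rad/s): [2.79, 2.79, 3.14, 3.14, 3.14, 3.14].

INTERFACE

Orientations are given as a unit quaternion [w, x, y, z].
In Python, from bench import manip, imaging gives the robot as it stands.
- The arm moves only by the tool move_arm, never from a script. Its argument "deltas" is a list that holds one entry, the list of rows, each a list of 6 numbers: the shift along the tool's x, y, z in m, then the turn, a rotation vector about the tool's x, y, z in degrees. In form: [[[tx, ty, tz, rx, ry, rz], ...]]. A call has 1 to 20 rows; each row shifts and turns the commanded pose from where the row before left it, along the tool's axes as they then stand; what a row does not reach is not made up. A row lasts 1/8 s, in which the tool goes at most 62.5 mm and 10.7 degrees, less where a joint would pass 70% of its speed; a pose out of reach is approached as far as the arm can. A call is refused whole if a number of a shift passes 0.0625 or a number of a turn 10.7, either way. A call with a gripper value outside its range is refused whole. "claw" is the closure, from 0 (fully open) to 1 (shut), set as the call begins (left out, the last holds). The fingers move at their own pace and stop on an object; "force" is the grip in N (left out, the last holds). Time passes only in rows, so rows that do not move let the fingers close. It gives the time, the measured TCP pose, the force and the opening at its end, in the units of the state.
- manip.state(): the state, without advancing time (a new reading comes with each control period).
- imaging.read_camera(name): name is "scene" or "top"; returns a dict with "image" (420x560x3 uint8, red, green, blue), "depth" (420x560 float32, m along the optical axis (not along the pixel's ray), 0 where there is no reading), "fx", "fy", "cx", "cy" (pixels), "rvec" (rotation vector, rad) and "tvec" (3), from world to camera coordinates, as OpenCV has them. Camera axes: x right, y down, z forward; pixel columns grow to the right and rows downward; lengths in m; the calibration is good to about 2 mm. A picture is of the moment at which its call begins.
- manip.hand_in(): hands the job in, once; it reports no verdict.
The state is a dict: "time": time; "joint_positions": joint angles; "joint_vel": joint speeds; "joint_torque": joint torques, N m; "tcp_pos": TCP position; "ee_rot": TCP orientation; "wrist_force": force on the tool from outside, world axes, zero at the start; "ft_torque": the same for the moment, N m; "grip_width": finger opening in m.
Only numpy, scipy, OpenCV 4.12 (cv2) and the standard library are available. Lean on these libraries where they do the work, as an engineer would, in place of code of your own. Each camera call takes 0.05 s, during which the arm holds its last target. There are 200 camera calls.

## Working session

There is one attempt and no reset: what is moved stays moved. The work goes in short steps, Python scripts to look and compute and a tool call to move; the robot and the scene stay as the last step left them, time stands still between calls to the robot, and variables do not carry over. Pictures are saved under pics/ and viewed, about 8 in all and at most 12, crops included, and the job is handed in when it is done.

Besides the shell and the picture viewer there is one more tool, called after "Emit:" by a JSON object that holds its "name" and its "arguments", one argument or row to a line. move_arm: Moves the arm, as the interface text tells. Its arguments: {"type":"object","properties":{"deltas":{"type":"array"},"claw":{"type":"number"},"force":{"type":"number"}},"required":["deltas"]}

```bash
ls; mkdir -p pics; python3 - <<'E'
from bench import manip, imaging
import cv2,numpy as np
for n in("top","scene"):
    c=imaging.read_camera(n); np.savez(f"{n}.npz",**c)
    cv2.imwrite(f"pics/{n}0.png",c["image"][:,:,::-1])
    R=cv2.Rodrigues(np.array(c["rvec"]))[0]; print(n,c["fx"],c["cx"],c["cy"],(-R.T@np.array(c["tvec"])).round(3),R.round(3).tolist())
print(manip.state(),manip.pinch_z)
E
```

```text
pics
top 495.73250925259 273.2397944688352 205.59361336626478 [ 0.357 -0.019  1.627] [[-0.019, -1.0, 0.0], [-0.996, 0.019, -0.09], [0.09, -0.002, -0.996]]
scene 485.1065275131918 278.2035612705374 203.68962281615256 [ 0.907 -0.759  0.939] [[0.868, 0.497, -0.002], [0.356, -0.624, -0.696], [-0.346, 0.603, -0.718]]
{'time': 0.1, 'joint_positions': array([ 1.21180290e+00,  2.17710518e-01,  1.61481142e+00,  8.95192856e-06,
        1.31128601e+00, -1.12215565e-01]), 'joint_vel': array([-0.00140733, -0.00187195, -0.00343074, -0.00113816, -0.00092938,
        0.00033984]), 'joint_torque': array([-7.54120592e-04, -3.98068678e+01, -3.04973888e+01, -1.65065799e-04,
        4.18183714e-03, -1.41351012e-05]), 'tcp_pos': array([0.15239663, 0.60536506, 0.2300594 ]), 'ee_rot': array([-2.62765007e-04,  1.23077143e-01,  9.92396488e-01, -1.07603994e-03]), 'wrist_force': array([0.53444761, 1.05950004, 0.13240937]), 'ft_torque': array([-0.0143387 ,  0.0177515 , -0.03970014]), 'grip_width': 0.08540821916354031} 0.0187
```

View pics/top0.png

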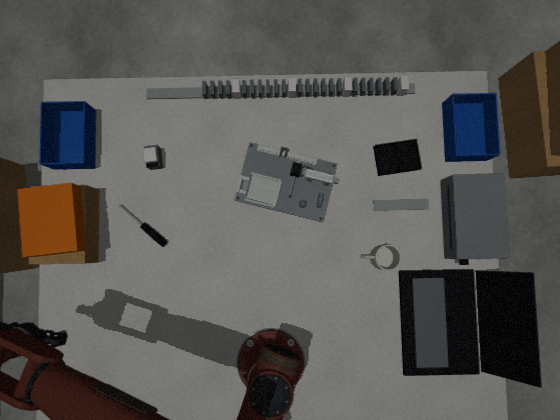

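View pics/scene0.png

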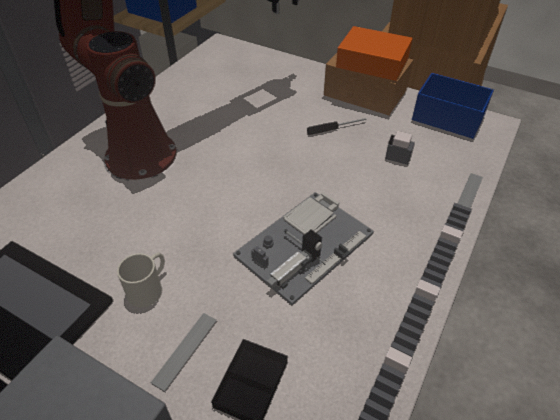

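The top view shows the jig at about (287,182), with the plate at lower left (264,188), the head near (296,168) and the rider near (284,152). In the scene view the jig is at about (305,248). I'll enlarge both.

```bash
python3 - <<'E'
import cv2,numpy as np
a=cv2.imread("pics/top0.png")[130:230,225:350]; cv2.imwrite("pics/tc.png",cv2.resize(np.clip(a*1.3,0,255).astype('uint8'),None,fx=6,fy=6,interpolation=2))
a=cv2.imread("pics/scene0.png")[185:305,228:378]; cv2.imwrite("pics/sc.png",cv2.resize(np.clip(a*1.5,0,255).astype('uint8'),None,fx=5,fy=5,interpolation=2))
E
```

```text
(no output)
```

View pics/tc.png

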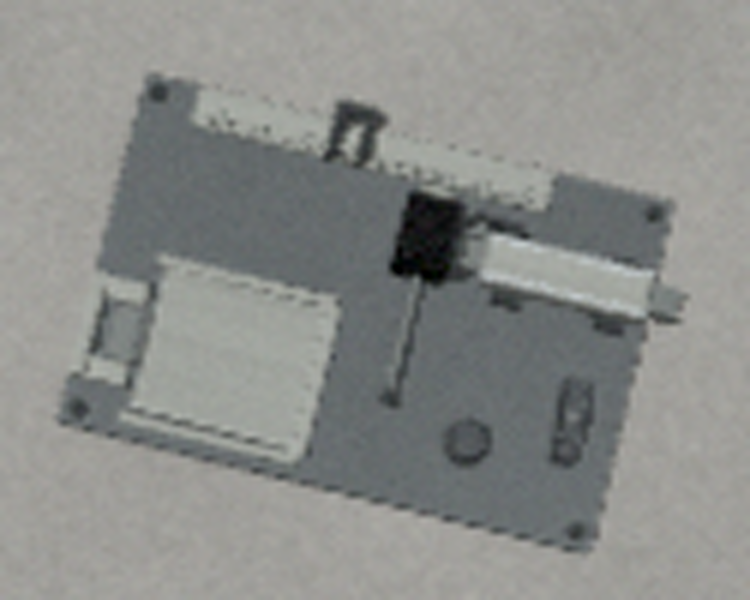

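View pics/sc.png

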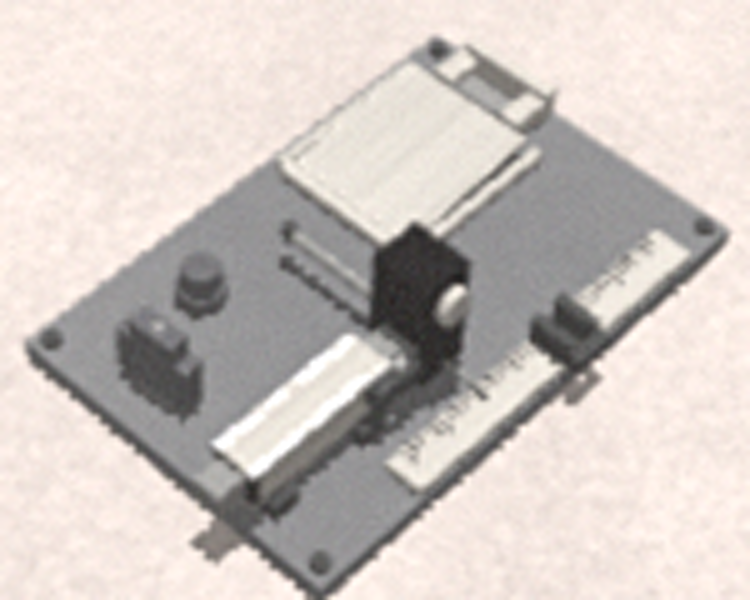

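```bash
cat > h.py <<'E'
import numpy as np,cv2
def ray(c,uv,z):
    R=cv2.Rodrigues(np.array(c["rvec"]))[0]; o=-R.T@np.array(c["tvec"])
    d=R.T@np.array([(uv[0]-c["cx"])/c["fx"],(uv[1]-c["cy"])/c["fy"],1]); return o+d*(z-o[2])/d[2]
def uncrop(n,U): 
    k,x,y=(6,225,130) if n=="top" else (5,228,185)
    return (U[0]+.5)/k-.5+x,(U[1]+.5)/k-.5+y
def fit(P,J): # world = R J + t
    a,b=P.mean(0),J.mean(0); p,q=P-a,J-b
    th=np.arctan2((q[:,0]*p[:,1]-q[:,1]*p[:,0]).sum(),(q*p).sum()); R=np.array([[np.cos(th),-np.sin(th)],[np.sin(th),np.cos(th)]])
    return th,R,a-R@b
E
python3 - <<'E'
from h import *
J=np.array([[.1,.15],[.1,-.15],[-.1,-.15],[-.1,.15]])
C={"top":[(142,75),(672,203),(590,550),(58,422)],"scene":[(730,235),(325,598),(28,348),(437,40)]}
F={"top":{"headtop":([(405,190),(465,197),(450,281),(390,273)],.084),"rider":([(337,100),(386,113),(373,167),(325,156)],.034),"slot":([(350,140)],.03),"scriber end":([(391,398)],.035),
 "plateHi":([(163,255),(122,415)],.0295),"plateLo":([(340,297),(303,462)],.019),"gland":([(467,440)],.036)},
 "scene":{"headtop":([(415,222),(370,262),(468,262),(425,300)],.084),"rider":([(560,293),(600,325),(572,352),(533,320)],.034),"button":([(455,303)],.066),
 "plateHi":([(407,62),(533,140)],.0295),"plateLo":([(282,158),(395,240)],.019)}}
for n in C:
    c=np.load(n+".npz"); w=lambda U,z:ray(c,uncrop(n,U),z)[:2]
    P=np.array([w(U,.012) for U in C[n]]); th,R,t=fit(P,J)
    print(n,"yaw",th,"t",t,"res mm",((P-(J@R.T+t))*1e3).round(1).tolist())
    for k,(L,z) in F[n].items():
        Q=np.array([(w(U,z)-t)@R for U in L])*1e3; print(k,Q.round(0).tolist(),Q.mean(0).round(1))
E
```

```text
top yaw -0.25658065816242426 t [ 0.5810964  -0.06365352] res mm [[-0.9, 0.6], [-1.8, 0.6], [1.7, 0.3], [1.0, -1.5]]
headtop [[57.0, -6.0], [61.0, -37.0], [16.0, -40.0], [13.0, -8.0]] [ 36.7 -23. ]
rider [[106.0, 42.0], [105.0, 14.0], [75.0, 14.0], [75.0, 41.0]] [90.2 27.7]
slot [[87.0, 30.0]] [87.  29.8]
scriber end [[-46.0, -25.0]] [-45.7 -24.6]
plateHi [[2.0, 114.0], [-88.0, 114.0]] [-43.2 114. ]
plateLo [[4.0, 15.0], [-89.0, 14.0]] [-42.8  14.4]
gland [[-58.0, -70.0]] [-58.3 -69.6]
scene yaw -0.26021072048782395 t [ 0.58341877 -0.06425787] res mm [[-1.6, -1.5], [-0.1, 1.1], [1.4, 1.4], [0.4, -1.0]]
headtop [[20.0, -6.0], [21.0, -39.0], [53.0, -7.0], [54.0, -38.0]] [ 37.2 -22.2]
rider [[72.0, 44.0], [98.0, 42.0], [99.0, 20.0], [74.0, 22.0]] [85.8 31.7]
button [[56.0, -18.0]] [ 56.3 -17.5]
plateHi [[-89.0, 112.0], [-5.0, 115.0]] [-46.5 113.4]
plateLo [[-94.0, 23.0], [-15.0, 23.0]] [-54.7  22.6]
```

Emit:
{"name": "move_arm", "arguments": {
  "deltas": [
    [[0, 0, 0, 0, 0, 10.08], [0, 0, 0, 0, 0, 10.08], [0, 0, 0, 0, 0, 10.08], [0, 0, 0, 0, 0, 10.08], [0, 0, 0, 0, 0, 10.08], [0, 0, 0, 0, 0, 10.08], [0, 0, 0, 0, 0, 10.08], [0, 0, 0, 0, 0, 10.08], [0, 0, 0, 0, 0, 10.08]]
  ],
  "claw": 1,
  "force": 40
}}

```text
time: 1.23
tcp_pos: [0.1525, 0.6056, 0.2305]
ee_rot: [0.0, 0.794, 0.607, -0.001]
wrist_force: [0.1, 0.1, -0.0]
grip_width: -0.0002
```

Emit:
{"name": "move_arm", "arguments": {
  "deltas": [
    [[-0.0318, 0.0385, 0, 0, 0, 0], [-0.0318, 0.0385, 0, 0, 0, 0], [-0.0318, 0.0385, 0, 0, 0, 0], [-0.0318, 0.0385, 0, 0, 0, 0], [-0.0318, 0.0385, 0, 0, 0, 0], [-0.0318, 0.0385, 0, 0, 0, 0], [-0.0318, 0.0385, 0, 0, 0, 0], [-0.0318, 0.0385, 0, 0, 0, 0], [-0.0318, 0.0385, 0, 0, 0, 0], [-0.0318, 0.0385, 0, 0, 0, 0], [-0.0318, 0.0385, 0, 0, 0, 0], [-0.0318, 0.0385, 0, 0, 0, 0], [-0.0318, 0.0385, 0, 0, 0, 0], [-0.0318, 0.0385, 0, 0, 0, 0], [0, 0, 0, 0, 0, 0]]
  ]
}}

```text
time: 3.1
tcp_pos: [0.5607, 0.0347, 0.2308]
ee_rot: [0.0, 0.794, 0.608, -0.0]
wrist_force: [-0.2, -0.1, -0.1]
grip_width: -0.0001
```

```bash
cat >> h.py <<'E'
T=np.array([.582,-.064]);Y=-.258
RJ=np.array([[np.cos(Y),-np.sin(Y)],[np.sin(Y),np.cos(Y)]])
def st():
    from bench import manip
    from scipy.spatial.transform import Rotation as Q
    s=manip.state(); q=s["ee_rot"]; M=Q.from_quat([q[1],q[2],q[3],q[0]]).as_matrix()
    print("t",round(s["time"],2),"tcp",s["tcp_pos"].round(4),"jig mm",((s["tcp_pos"][:2]-T)@RJ*1e3).round(1),"tooly ang",np.arctan2(M[1,1],M[0,1]).round(4),"z",M[:,2].round(3),"F",s["wrist_force"].round(1),"w",s["grip_width"].round(4),s["joint_positions"].round(2))
E
python3 -c "from h import *;st()"
```

```text
Traceback (most recent call last):
  File "h.py", line 18, in st
    print("t",round(s["time"],2),"tcp",s["tcp_pos"].round(4),"jig mm",((s["tcp_pos"][:2]-T)@RJ*1e3).round(1),"tooly ang",np.arctan2(M[1,1],M[0,1]).round(4),"z",M[:,2].round(3),"F",s["wrist_force"].round(1),"w",s["grip_width"].round(4),s["joint_positions"].round(2))
                                                                                                                                                                                                                  ^^^^^^^^^^^^^^^^^^^^^
AttributeError: 'float' object has no attribute 'round'
```

Emit:
{"name": "move_arm", "arguments": {
  "deltas": [
    [[0, 0, 0.038, 0, 0, 0], [0, 0, 0.038, 0, 0, 0], [0, 0, 0.038, 0, 0, 0], [0, 0, 0.038, 0, 0, 0], [0, 0, 0.038, 0, 0, 0], [0, 0, 0.002, 0, 0, 0], [0, 0, 0, 0, 0, 0]]
  ]
}}

```text
time: 3.98
tcp_pos: [0.5597, 0.0381, 0.0401]
ee_rot: [0.0, 0.792, 0.61, 0.0]
wrist_force: [-0.4, -0.3, 0.6]
grip_width: 0.0002
```

```bash
sed -i 's/s\["grip_width"\].round(4)/round(float(s["grip_width"]),4)/' h.py; python3 - <<'E'
from h import *; st()
from bench import imaging
a=imaging.read_camera("scene")["image"][:,:,::-1][165:285,248:398]; cv2.imwrite("pics/p1.png",cv2.resize(np.clip(a*1.5,0,255).astype('uint8'),None,fx=5,fy=5,interpolation=2))
E
```

```text
t 3.98 tcp [0.5597 0.0381 0.0401] jig mm [-47.6  93.1] tooly ang -0.2587 z [ 0.001  0.    -1.   ] F [-0.4 -0.3  0.6] w 0.0002 [-0.06  0.32  1.88  0.    0.93  0.2 ]
```

View pics/p1.png

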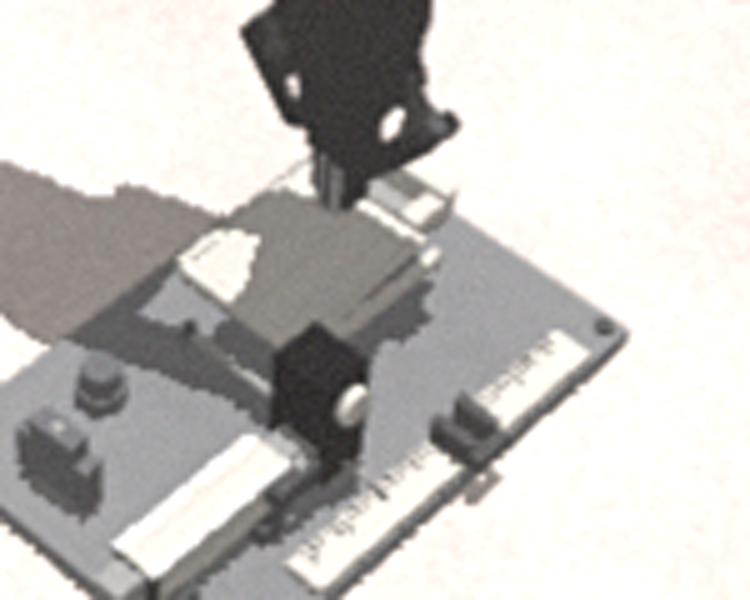

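The shut fingers (338,205) are above the plate, near its raised edge at the nose. I'll press slowly.

Emit:
{"name": "move_arm", "arguments": {
  "deltas": [
    [[-0.003, 0, 0, 0, 0, 0], [0, 0, 0.004, 0, 0, 0], [0, 0, 0.003, 0, 0, 0], [0, 0, 0.003, 0, 0, 0], [0, 0, 0.003, 0, 0, 0], [0, 0, 0.002, 0, 0, 0], [0, 0, 0.002, 0, 0, 0], [0, 0, 0, 0, 0, 0]]
  ]
}}

```text
time: 5.03
tcp_pos: [0.5586, 0.0346, 0.022]
ee_rot: [0.0, 0.793, 0.61, -0.0]
wrist_force: [-0.3, 0.9, -0.6]
grip_width: -0.0001
```

Emit:
{"name": "move_arm", "arguments": {
  "deltas": [
    [[0, 0, 0.001, 0, 0, 0], [0, 0, 0.001, 0, 0, 0], [0, 0, 0.001, 0, 0, 0], [0, 0, 0, 0, 0, 0]]
  ]
}}

```text
time: 5.52
tcp_pos: [0.5586, 0.0346, 0.0191]
ee_rot: [-0.0, 0.793, 0.61, -0.0]
wrist_force: [0.2, -0.2, -0.0]
grip_width: 0.0003
```

Emit:
{"name": "move_arm", "arguments": {
  "deltas": [
    [[0, 0, 0.001, 0, 0, 0], [0, 0, 0.0005, 0, 0, 0], [0, 0, 0, 0, 0, 0]]
  ]
}}

```text
time: 5.9
tcp_pos: [0.5587, 0.0346, 0.019]
ee_rot: [-0.0, 0.793, 0.61, -0.0]
wrist_force: [-3.8, 0.4, 8.8]
grip_width: 0.0001
```

```bash
python3 - <<'E'
from h import *; st()
from bench import imaging
a=imaging.read_camera("scene")["image"][:,:,::-1][165:285,248:398]; cv2.imwrite("pics/p2.png",cv2.resize(np.clip(a*1.5,0,255).astype('uint8'),None,fx=5,fy=5,interpolation=2))
E
```

```text
t 5.9 tcp [0.5587 0.0346 0.019 ] jig mm [-47.7  89.4] tooly ang -0.2592 z [-0.001 -0.    -1.   ] F [-3.8  0.4  8.8] w 0.0001 [-0.06  0.36  1.89 -0.    0.9   0.2 ]
```

View pics/p2.png

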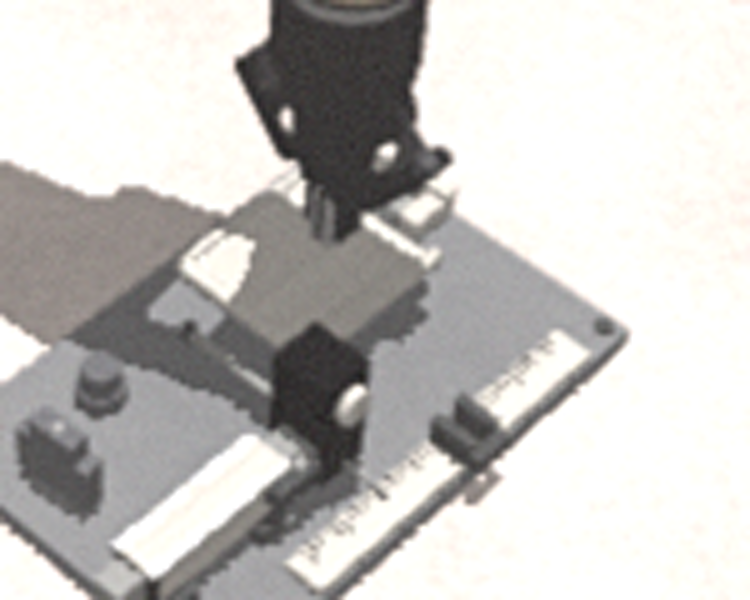

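The plate now looks level: contact is at z = 0.019, its home height, and the gap along its +x edge has closed. I'll press a little harder to be sure, then lift.

Emit:
{"name": "move_arm", "arguments": {
  "deltas": [
    [[0, 0, 0.0008, 0, 0, 0], [0, 0, 0.0005, 0, 0, 0], [0, 0, 0, 0, 0, 0]]
  ]
}}

```text
time: 6.32
tcp_pos: [0.5587, 0.0346, 0.019]
ee_rot: [-0.0, 0.793, 0.61, -0.001]
wrist_force: [-7.6, 0.0, 16.3]
grip_width: -0.0004
```

Emit:
{"name": "move_arm", "arguments": {
  "deltas": [
    [[0, 0, -0.003, 0, 0, 0], [0, 0, -0.02, 0, 0, 0], [0, 0, -0.035, 0, 0, 0], [0, 0, -0.035, 0, 0, 0], [0, 0, -0.035, 0, 0, 0], [0, 0, -0.012, 0, 0, 0], [0, 0, 0, 0, 0, 0]]
  ]
}}

```text
time: 7.2
tcp_pos: [0.5593, 0.0346, 0.1575]
ee_rot: [0.001, 0.793, 0.61, 0.001]
wrist_force: [-0.8, -0.2, 0.3]
grip_width: -0.0001
```

```bash
python3 - <<'E'
from h import *; st()
from bench import imaging
for n in("top","scene"):
    c=imaging.read_camera(n); np.savez(n+"1.npz",**c)
    if n=="scene":
        a=c["image"][:,:,::-1][185:305,228:378]; cv2.imwrite("pics/p3.png",cv2.resize(np.clip(a*1.5,0,255).astype('uint8'),None,fx=5,fy=5,interpolation=2))
# depth of plate in top camera
def world(c,pts):
    R=cv2.Rodrigues(np.array(c["rvec"]))[0];o=-R.T@c["tvec"]
    out=[]
    for x,y in pts:
        p=np.array([*(RJ@[x,y]+T),.019]); q=R@p+c["tvec"]; u,v=int(round(c["fx"]*q[0]/q[2]+c["cx"])),int(round(c["fy"]*q[1]/q[2]+c["cy"]))
        d=np.median(c["depth"][v-1:v+2,u-1:u+2]); w=o+R.T@(np.array([(u-c["cx"])/c["fx"],(v-c["cy"])/c["fy"],1])*d); out.append((w[2]*1e3).round(1))
    return out
pts=[(-47,y) for y in(32,50,70,85,102)]+[(-75,35),(-75,100),(-20,100),(-20,35)]+[(60,100),(-5,-100)]
for f in("scene.npz","scene1.npz","top.npz","top1.npz"):
    print(f,world(np.load(f),pts))
E
```

```text
t 7.2 tcp [0.5593 0.0346 0.1575] jig mm [-47.1  89.5] tooly ang -0.2594 z [ 0.002 -0.    -1.   ] F [-0.8 -0.2  0.3] w -0.0001 [-0.06  0.15  1.83 -0.    1.15  0.2 ]
scene.npz [np.float64(908.7), np.float64(910.2), np.float64(916.0), np.float64(918.3), np.float64(904.2), np.float64(899.6), np.float64(922.6), np.float64(nan), np.float64(891.0), np.float64(nan), np.float64(nan)]
scene1.npz [np.float64(908.6), np.float64(910.3), np.float64(916.1), np.float64(918.3), np.float64(904.1), np.float64(899.6), np.float64(922.7), np.float64(nan), np.float64(891.0), np.float64(nan), np.float64(nan)]
top.npz [np.float64(nan), np.float64(nan), np.float64(nan), np.float64(nan), np.float64(nan), np.float64(nan), np.float64(nan), np.float64(nan), np.float64(nan), np.float64(nan), np.float64(nan)]
top1.npz [np.float64(nan), np.float64(nan), np.float64(nan), np.float64(nan), np.float64(nan), np.float64(nan), np.float64(nan), np.float64(nan), np.float64(nan), np.float64(nan), np.float64(nan)]
  return _methods._mean(a, axis=axis, dtype=dtype,
  ret = ret.dtype.type(ret / rcount)
```

View pics/p3.png

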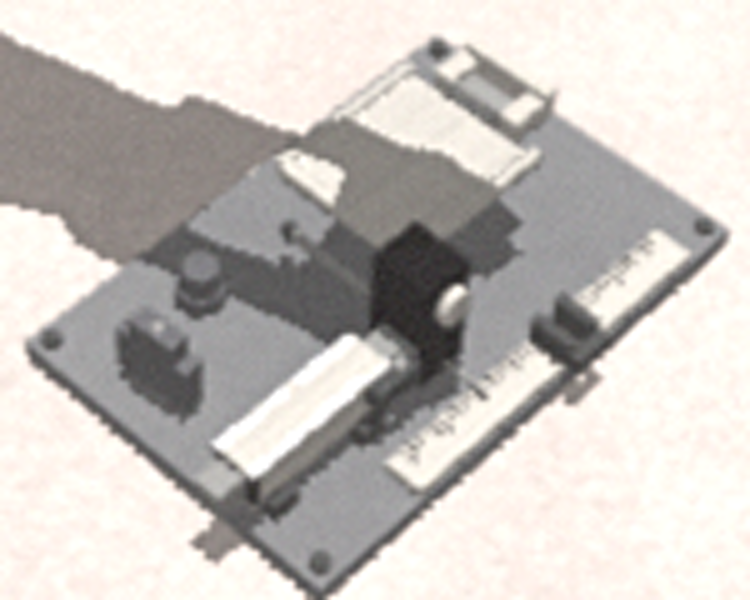

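The plate sits flush between its walls in view p3: the strips along its long edges show, and the nose edge is level at (480,90). The depth heights above are invalid because my script passed mm where metres were needed. I'll redo them while moving on.

Emit:
{"name": "move_arm", "arguments": {
  "deltas": [
    [[-0.028, 0.022, 0, 0, 0, 0], [-0.028, 0.022, 0, 0, 0, 0], [-0.028, 0.022, 0, 0, 0, 0], [-0.028, 0.021, 0, 0, 0, 0], [0, 0, 0, 0, 0, 0], [0, 0, 0, 0, 0, 0], [0, 0, 0, 0, 0, 0]]
  ],
  "claw": 0
}}

```text
time: 8.18
tcp_pos: [0.6131, -0.0947, 0.1555]
ee_rot: [-0.001, 0.792, 0.61, -0.001]
wrist_force: [0.1, 0.7, 0.9]
grip_width: 0.0855
```

```bash
cat >> h.py <<'E'
def pix(c,x,y,z):
    R=cv2.Rodrigues(np.array(c["rvec"]))[0]; q=R@np.array([*(RJ@np.array([x,y])/1e3+T),z])+c["tvec"]
    return c["fx"]*q[0]/q[2]+c["cx"],c["fy"]*q[1]/q[2]+c["cy"]
def hz(c,x,y,z):
    R=cv2.Rodrigues(np.array(c["rvec"]))[0];o=-R.T@c["tvec"]; u,v=[int(round(k)) for k in pix(c,x,y,z)]
    d=np.median(c["depth"][v-1:v+2,u-1:u+2]); return round(float((o+R.T@(np.array([(u-c["cx"])/c["fx"],(v-c["cy"])/c["fy"],1])*d))[2]*1e3),1)
E
python3 - <<'E'
from h import *; st()
pts=[(-47,y) for y in(32,50,70,85,102)]+[(-75,35),(-75,100),(-20,100),(-20,35)]+[(60,100),(-5,-100)]
for f in("scene.npz","scene1.npz","top.npz","top1.npz"):
    c=np.load(f); print(f,[hz(c,x,y,.019) for x,y in pts])
c=np.load("scene.npz"); im=c["image"]
u,v=[int(k) for k in pix(c,86,20,.03)]; print(u,v)
a=im[v-22:v+22,u-29:u+29,::-1]; A=cv2.resize(np.clip(a*2.,0,255).astype('uint8'),None,fx=7,fy=7,interpolation=2)
t=np.load("top.npz"); u2,v2=[int(k) for k in pix(t,86,20,.03)]; print(u2,v2)
b=t["image"][v2-22:v2+22,u2-28:u2+28,::-1]; B=cv2.resize(np.clip(b*1.6,0,255).astype('uint8'),None,fx=7,fy=7,interpolation=2)
cv2.imwrite("pics/r.png",np.hstack([A,B])); print(A.shape,B.shape)
E
```

```text
t 8.18 tcp [ 0.6131 -0.0947  0.1555] jig mm [ 38.  -21.8] tooly ang -0.2584 z [-0.002  0.001 -1.   ] F [0.1 0.7 0.9] w 0.0855 [-0.27  0.28  1.68  0.    1.18 -0.01]
scene.npz [20.2, 22.3, 24.2, 24.3, 28.3, 21.3, 27.0, 26.0, 21.2, 12.1, 13.8]
scene1.npz [18.8, 20.0, 20.8, 20.2, 20.3, 20.4, 20.9, 20.8, 20.4, 10.9, 13.1]
top.npz [21.5, 22.7, 25.6, 26.8, 26.9, 19.3, 26.3, 28.2, 21.1, 15.1, 10.9]
top1.npz [20.9, 533.7, 21.0, 295.3, 335.1, 544.2, 253.3, 471.1, 19.2, 496.6, 10.3]
337 252
285 153
(308, 406, 3) (308, 392, 3)
```

View pics/r.png

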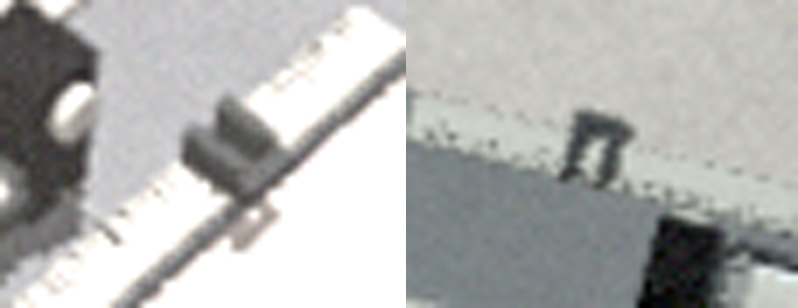

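```bash
python3 - <<'E'
from h import *
# per-view jig fits from the corner measurements
fits={"scene":(-.2602,np.array([.58342,-.06426]),337-29,252-22),"top":(-.2566,np.array([.5811,-.06365]),285-28,153-22)}
Q={"scene":[("rider-x+y",(230,93),.034),("r+x+y",(278,143),.034),("r+x-y",(237,170),.034),("r-x-y",(184,130),.034),("pointer?",(115,238),.022)],
"top":[("ctr",(190,150),.034),("slotbright",(189,158),.02),("tl",(169,108),.034),("tr",(230,128),.034),("bl",(157,176),.034),("br",(205,188),.034)]}
for n in Q:
    c=np.load(n+".npz");y,t,x0,y0=fits[n];R=np.array([[np.cos(y),-np.sin(y)],[np.sin(y),np.cos(y)]])
    for k,U,z in Q[n]: print(n,k,((ray(c,((U[0]+.5)/7-.5+x0,(U[1]+.5)/7-.5+y0),z)[:2]-t)@R*1e3).round(1))
E
```

```text
scene rider-x+y [72.9 45.7]
scene r+x+y [98.6 40.2]
scene r+x-y [96.1 21.5]
scene r-x-y [72.2 22.1]
scene pointer? [ 80.1 -21.6]
top ctr [89.8 27.9]
top slotbright [88.8 27.8]
top tl [106.8  42.1]
top tr [104.3  12.2]
top bl [74.3 40. ]
top br [74.  16.9]
```

Emit:
{"name": "move_arm", "arguments": {
  "deltas": [
    [[-0.0005, 0.002, 0.02, 0, 0, 0], [0, 0, 0.03, 0, 0, 0], [0, 0, 0.03, 0, 0, 0], [0, 0, 0.025, 0, 0, 0], [0, 0, 0.008, 0, 0, 0], [0, 0, 0, 0, 0, 0], [0, 0, 0, 0, 0, 0]]
  ]
}}

```text
time: 9.05
tcp_pos: [0.6169, -0.0971, 0.0447]
ee_rot: [0.001, 0.793, 0.61, 0.001]
wrist_force: [0.9, 0.0, 1.0]
grip_width: 0.0853
```

```bash
python3 -c "from h import *;st()"
```

```text
t 9.05 tcp [ 0.6169 -0.0971  0.0447] jig mm [ 42.2 -23.1] tooly ang -0.2592 z [ 0.002 -0.001 -1.   ] F [0.9 0.  1. ] w 0.0853 [-0.27  0.43  1.73 -0.    0.98 -0.01]
```

Emit:
{"name": "move_arm", "arguments": {
  "deltas": [
    [[0, -0.002, 0, 0, 0, 0], [0, 0, 0, 0, 0, 0], [0, 0, 0, 0, 0, 0], [0, 0, 0, 0, 0, 0], [0, 0, 0, 0, 0, 0], [0, 0, 0, 0, 0, 0]]
  ],
  "claw": 1,
  "force": 40
}}

```text
time: 9.8
tcp_pos: [0.6137, -0.0963, 0.0449]
ee_rot: [-0.0, 0.793, 0.609, -0.0]
wrist_force: [-3.7, 0.9, 6.9]
grip_width: 0.0359
```

```bash
python3 -c "from h import *;st()"
```

```text
t 9.8 tcp [ 0.6137 -0.0963  0.0449] jig mm [ 38.9 -23.2] tooly ang -0.2601 z [-0.001  0.    -1.   ] F [-3.7  0.9  6.9] w 0.0359 [-0.27  0.42  1.73  0.    0.99 -0.01]
```

The opening is 35.9 mm, so the button is flush, and the side force is small. Drawing out about 45 mm before I look.

Emit:
{"name": "move_arm", "arguments": {
  "deltas": [
    [[0.002, 0, 0, 0, 0, 0], [0.005, 0, 0, 0, 0, 0], [0.005, 0, 0, 0, 0, 0], [0.005, 0, 0, 0, 0, 0], [0.005, 0, 0, 0, 0, 0], [0.005, 0, 0, 0, 0, 0], [0.005, 0, 0, 0, 0, 0], [0.005, 0, 0, 0, 0, 0], [0.005, 0, 0, 0, 0, 0], [0.003, 0, 0, 0, 0, 0], [0, 0, 0, 0, 0, 0], [0, 0, 0, 0, 0, 0]]
  ]
}}

```text
time: 11.3
tcp_pos: [0.6254, -0.0533, 0.0449]
ee_rot: [-0.0, 0.793, 0.609, -0.0]
wrist_force: [-3.1, -1.8, 6.0]
grip_width: 0.0358
```

```bash
python3 - <<'E'
from h import *; st()
from bench import imaging
c=imaging.read_camera("scene"); np.savez("scene2.npz",**c)
im=c["image"]; u,v=337,248
a=im[v-22:v+22,u-29:u+29,::-1]; A=cv2.resize(np.clip(a*2.,0,255).astype('uint8'),None,fx=13,fy=13,interpolation=2); cv2.imwrite("pics/d1.png",A)
E
```

```text
t 11.3 tcp [ 0.6254 -0.0533  0.0449] jig mm [39.2 21.4] tooly ang -0.26 z [-0.001 -0.    -1.   ] F [-3.1 -1.8  6. ] w 0.0358 [-0.2   0.43  1.72 -0.    0.99  0.06]
```

View pics/d1.png

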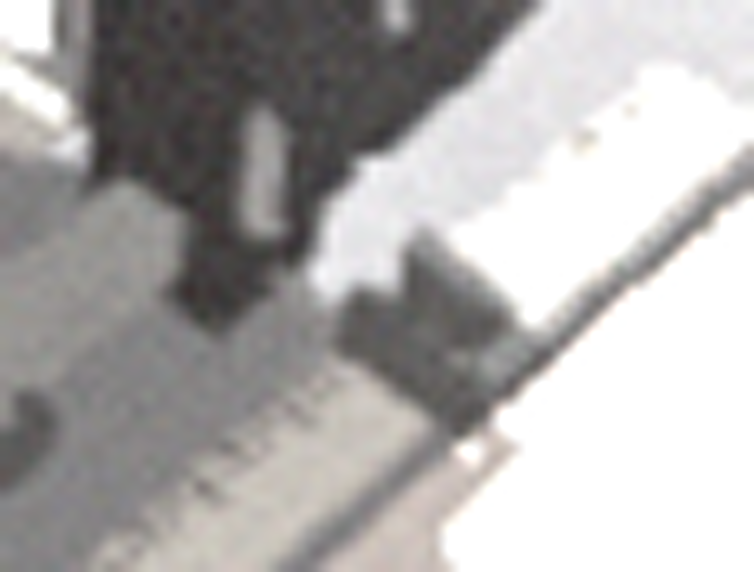

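```bash
python3 - <<'E'
from h import *
import h
h.T=np.array([.58342,-.06426]);Y=-.2602;h.RJ=np.array([[np.cos(Y),-np.sin(Y)],[np.sin(Y),np.cos(Y)]])
c=np.load("scene2.npz")
f=lambda x,y,z:tuple(int((k-o+.5)*13) for k,o in zip(pix(c,x,y,z),(308,226)))
print("pointer",[f(x,y,.022) for x in(58,65,72,80) for y in(20,24)])
print("rider y=30",[f(x,y,.034) for x in(70,101) for y in(18,25,35,42)])
print("rider bottom",[f(x,y,.014) for x in(70,101) for y in(18,25,35,42)])
print("head bottom corners",[f(x,y,.014) for x,y in((58,6),(58,36),(22,6))])
from bench import imaging
t=imaging.read_camera("top"); np.savez("top2.npz",**t)
# side-by-side: scene home & now around pointer, and top now
o=np.load("scene.npz")["image"][228:272,300:340,::-1]; u,v=[int(k) for k in pix(t,86,20,.03)]
P=[cv2.resize(np.clip(a*g,0,255).astype('uint8'),(400,440),interpolation=2) for a,g in((o,2.5),(t["image"][v-22:v+22,u-20:u+20,::-1],2.2))]
cv2.imwrite("pics/d2.png",np.hstack(P))
print(u,v)
E
```

```text
pointer [(271, 299), (285, 287), (300, 320), (314, 308), (329, 341), (343, 329), (362, 365), (376, 353)]
rider y=30 [(318, 300), (343, 279), (378, 249), (402, 228), (449, 394), (474, 372), (509, 341), (533, 320)]
rider bottom [(310, 368), (334, 347), (369, 317), (393, 296), (439, 462), (464, 440), (498, 409), (522, 388)]
head bottom corners [(219, 368), (323, 278), (74, 262)]
286 153
```

View pics/d2.png

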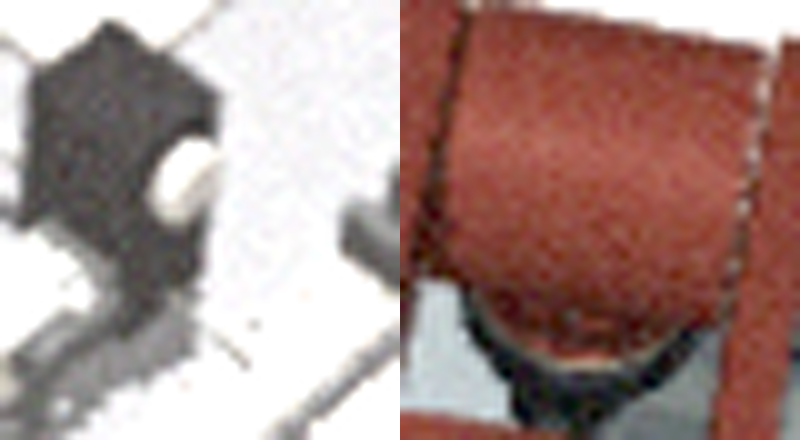

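Left is home, where the thin blade runs (205,325) to (248,365) in the crop. On the right, the forearm blocks the top camera. Next I'll use the depth heights numerically to place the pointer and the slot.

```bash
cat >> h.py <<'E'
def jmap(c,Ts=np.array([.58342,-.06426]),Y=-.2602):
    R=cv2.Rodrigues(np.array(c["rvec"]))[0];o=-R.T@c["tvec"];v,u=np.mgrid[:420,:560]
    P=np.stack([(u-c["cx"])/c["fx"],(v-c["cy"])/c["fy"],np.ones_like(u)],-1)*c["depth"][...,None]@R+o
    A=np.array([[np.cos(Y),-np.sin(Y)],[np.sin(Y),np.cos(Y)]]); return np.concatenate([(P[...,:2]-Ts)@A,P[...,2:]],-1)*1e3
E
python3 - <<'E'
from h import *
for f,(u0,u1,v0,v1) in(("scene.npz",(316,330,256,270)),("scene2.npz",(324,350,240,262))):
    c=np.load(f); M=jmap(c)[v0:v1,u0:u1]; g=c["image"].mean(-1)[v0:v1,u0:u1]
    print(f,"z mm; cols",u0,u1)
    for i,r in enumerate(M[...,2]): print(v0+i,*[f"{x:3.0f}" for x in r])
    print("gray")
    for i,r in enumerate(g): print(v0+i,*[f"{x:3.0f}" for x in r])
E
```

```text
scene.npz z mm; cols 316 330
256  29  24  19  14  14  15  14  12  12  16 939  11  13  16
257  25  24  12  11  15  15  12  15  13  11  14  12  22  19
258  19  21  25  25  12  12  13  11  15  16  12  17  19  22
259  16  14  12  23  25  10  14  14  12  13  18  19  20  18
260  12  10  11  13  22  22  16  11  13  21  18  24  21  19
261  16  10  14  12  13  19  23  25  20  17  18  18  18  19
262  13  14  13  12  11  16  13  22  26  20  19  19  19  18
263  13  13  12  11  10  20  15  20  20  16  16  19  19  19
264  12  13  10  13  19  19  20  18  19  22  20  21  19  20
265  10  15   7  17  18  20  18  19  22  16  15  16  19  15
266  13  11  21  18  21  19  24  19  18  18  16  21  18  18
267  13  20  18  19  20  20  17  17  17  18  21  19  16  19
268  19  19  23  23  21  18  22  20  20  22  19  17  17  19
269  17  17  19  15  19  16  17  18  18  17  18  20  18  13
gray
256  35  33  39  64  99  99 103 102 101 104 100 100 102 105
257  44  57  51  58  86 102 102 102 100 101 100 102 112 123
258  44  62  62  74  98 104 101 101 101 105 110 120 118 129
259  54  57  62  85 111 105 102 103 104 110 12
[... 4700 characters left out ...]
  72  52  43  49  48  51  44  53  61  64  50  89 149
256  67  67  69  67  66  70  82  85  79  88  94  99  99  91  72  58  46  48  46  51  51  57  58  78 129 177
257  68  67  69  64  75  80  71  83  90  97  97 100 100  99  94  87  67  48  48  45  44  56 110 171 176 183
258  66  68  71  77  76  84  84  78  87  97  94  97  96  96 101  98  88  63  51  45  53  78 133 189 188 184
259  65  73  80  79  83  95  95  93  94  96  95  97  97  98  99  91  81  66  60  58  89  93 110 149 184 186
260  68  62  74  90  83  93  98  98 100  97  96  98  99  99  92  79  68  65  75 123 157 105  95 105 149 185
261  83  83  79  82  94  98  97  96  96  99 100  98  95  89  80  66  65  76  87 108 123  96  97 128 172 186
```

```bash
python3 - <<'E'
from h import *
c=np.load("scene.npz");Ts=np.array([.58342,-.06426]);Y=-.2602;A=np.array([[np.cos(Y),-np.sin(Y)],[np.sin(Y),np.cos(Y)]])
S={"home ptr":(.022,[(319.5,258.7),(320.5,260),(321.7,260.8),(322.8,261.2),(323.7,262)],0),
"now ptr":(.022,[(331.2,248),(332.5,249),(333.2,249.8)],0),
"near prong inner edge s-5":(.034,[(337.5,248),(338.5,249),(340.5,250),(341.5,251),(343.5,252)],5),
"far inner s+5":(.034,[(340.8,246),(342,247),(343,248),(344.8,249)],-5),
"far outer s+12":(.034,[(341.5,244),(343.5,245),(344.5,246),(346.5,247),(347.5,248)],-12)}
for k,(z,P,o) in S.items():
    Q=np.array([(ray(c,p,z)[:2]-Ts)@A for p in P])*1e3; print(k,Q.round(1).tolist(),"y+off",(Q[:,1].mean()+o).round(1))
E
```

```text
home ptr [[63.1, -18.2], [67.3, -19.4], [70.9, -19.2], [73.5, -18.3], [76.6, -18.6]] y+off -18.8
now ptr [[61.8, 26.1], [66.0, 25.9], [68.8, 25.2]] y+off 25.7
near prong inner edge s-5 [[78.1, 28.6], [81.7, 27.9], [87.1, 28.9], [90.7, 28.2], [96.0, 29.2]] y+off 33.6
far inner s+5 [[79.8, 38.9], [83.8, 38.5], [87.4, 37.8], [92.4, 38.4]] y+off 33.4
far outer s+12 [[77.0, 44.8], [82.4, 45.8], [86.1, 45.1], [91.4, 46.0], [95.1, 45.3]] y+off 33.4
```

The pointer moved 44.5 mm in the image, matching the arm's own 44.6 mm, and about 7.8 mm remains to the slot's middle. I'll go 7 mm, check and trim.

Emit:
{"name": "move_arm", "arguments": {
  "deltas": [
    [[0.003, 0, 0, 0, 0, 0], [0.003, 0, 0, 0, 0, 0], [0.001, 0, 0, 0, 0, 0], [0, 0, 0, 0, 0, 0], [0, 0, 0, 0, 0, 0], [0, 0, 0, 0, 0, 0]]
  ]
}}

```text
time: 12.15
tcp_pos: [0.6272, -0.0466, 0.0449]
ee_rot: [-0.0, 0.793, 0.609, -0.0]
wrist_force: [-2.8, -1.0, 5.8]
grip_width: 0.0357
```

```bash
python3 - <<'E'
from h import *; st()
from bench import imaging
C=[imaging.read_camera("scene") for _ in range(6)]; c=C[0]; D=np.array([k["depth"] for k in C]); D[(D<.3)]=np.nan; c=dict(c); c["depth"]=np.nanmean(D,0); c["image"]=np.mean([k["image"] for k in C],0); np.savez("scene3.npz",**c)
M=jmap(c); g=c["image"].mean(-1)
for v in range(240,256): print(v,*[f"{x:3.0f}" for x in M[v,328:350,2]])
for v in range(240,256): print(v,*[f"{x:3.0f}" for x in g[v,328:350]])
a=c["image"][228:268,315:365,::-1]; cv2.imwrite("pics/e1.png",cv2.resize(np.clip(a*2.2,0,255).astype('uint8'),None,fx=14,fy=14,interpolation=2))
E
```

```text
t 12.15 tcp [ 0.6272 -0.0466  0.0449] jig mm [39.3 28.3] tooly ang -0.2601 z [-0.001 -0.    -1.   ] F [-2.8 -1.   5.8] w 0.0357 [-0.19  0.44  1.71 -0.    0.99  0.07]
240  52  58  59  55  57  60  59  13  13  12  13  12  14  12  13  14  13  14  13  12  21  20
241  50  52  54  50  54  56  27  13  12  13  13  13  13  13  13  14  13  12  14  20  19  19
242  44  40  49  34  30  25  21  13  14  13  14  12  13  13  13  13  14  12  19  19  20  19
243  40  36  32  27  25  22  19  14  12  13  12  13  12  12  13  14  12  18  20  19  19  18
244  34  31  28  24  20  19  13  13  12  13  13  12  35  34  14  13  18  18  19  19  18  20
245  31  27  24  24  24  13  12  12  13  12  14  33  36  34  35  35  19  18  20  19  19  18
246  27  22  22  11  24  24  12  12  12  13  13  30  32  34  34  34  36  19  18  20  19  18
247  23  20  12  13  13  23  22  13  34  13  13  27  29  32  33  35  34  35  35  18  19  19
248  19  13  11  13  14  12  22  35  34  34  13  24  26  28  31  34  36  34  34  35  19  20
249  12  13  13  12  12  13  33  34  35  35  34  20  23  24  27  30  31  34  36  35  19  18
250  14  14  1
[... 1309 characters left out ...]
  66  79  74  48  47  47  47  46  47  65 100 134 164 182
249  63  67  68  68  67  64  54  46  48  52  54  47  48  47  47  48  47  48  59 103 158 173
250  68  68  68  67  66  63  50  45  46  49  49  47  48  51  47  48  47  45  47  83 131 135
251  67  68  67  68  68  64  49  46  47  48  49  48  52  55  49  47  48  47  56  76  89  98
252  66  67  67  68  68  63  48  46  46  47  48  50  50  52  47  48  49  48  59  73  75  71
253  67  66  67  68  73  78  63  54  46  46  47  48  48  48  51  58  55  48  51  64  67  51
254  67  66  70  72  78  83  90  85  63  47  47  48  48  47  50  52  50  50  57  62  52  69
255  67  69  75  75  85  80  86  96  88  72  49  45  48  49  49  50  50  56  61  51  90 149
```

View pics/e1.png

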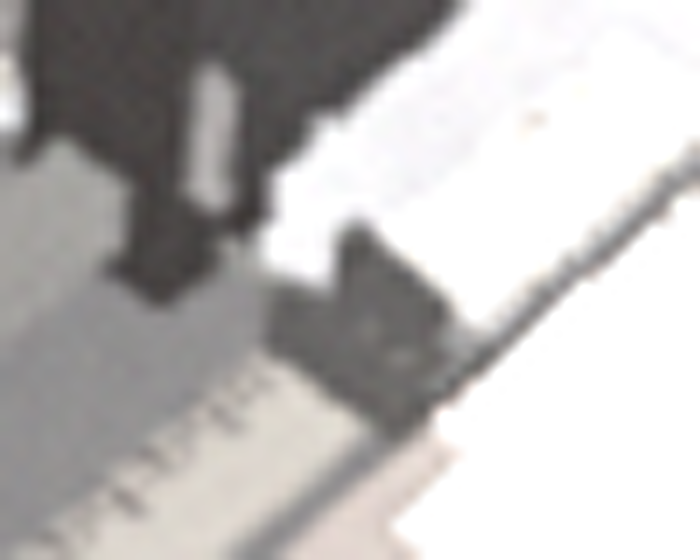

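In e1 the rider stands where it was, with prongs at (300,310) and (370,260). The blade meets the slot's mouth from the upper left. I'll quantify the offset.

```bash
python3 - <<'E'
from h import *
c=np.load("scene3.npz");Ts=np.array([.58342,-.06426]);Y=-.2602;A=np.array([[np.cos(Y),-np.sin(Y)],[np.sin(Y),np.cos(Y)]]);M=jmap(c)
px=[(331,245),(332,245),(332,246),(333,246),(333,247),(334,247),(334,248)]
print("ptr via depth",np.array([M[v,u] for u,v in px]).round(1).tolist(),np.mean([M[v,u] for u,v in px],0).round(1))
S={"ptr z22":(.022,px,0),"ptr z23.5":(.0235,px,0),
"near outer s-12":(.034,[(335.3,250),(336.5,251),(338.3,252),(339.5,253)],12),
"near inner s-5":(.034,[(337.6,248),(338.6,249),(340.5,250),(341.5,251),(343.5,252)],5),
"far inner s+5":(.034,[(340.5,246),(342,247),(343,248),(344.8,249)],-5),
"far outer s+12":(.034,[(341.5,244),(343.5,245),(344.5,246),(346.5,247),(347.5,248)],-12)}
for k,(z,P,o) in S.items():
    Q=np.array([(ray(c,p,z)[:2]-Ts)@A for p in P])*1e3; print(k,"y",(Q[:,1].mean()+o).round(1),Q[:,0].round(0).tolist())
# depth of rider tops: y extents for x 78..96
top=(M[...,2]>32.5)&(M[...,2]<38)&(M[...,0]>68)&(M[...,0]<108)&(M[...,1]>10)&(M[...,1]<55)
y=np.sort(M[top][:,1]); print(top.sum(),np.percentile(y,[2,98]).round(1),y.round(0).tolist())
E
```

```text
ptr via depth [[56.5, 31.3, 24.3], [58.2, 33.0, 24.3], [59.9, 31.1, 23.6], [61.8, 32.5, 24.0], [63.3, 30.9, 22.9], [64.7, 33.0, 22.3], [66.7, 30.7, 22.1]] [61.6 31.8 23.4]
ptr z22 y 32.7 [55.0, 57.0, 59.0, 61.0, 63.0, 65.0, 67.0]
ptr z23.5 y 31.7 [56.0, 58.0, 60.0, 62.0, 64.0, 65.0, 67.0]
near outer s-12 y 32.2 [78.0, 82.0, 87.0, 91.0]
near inner s-5 y 33.6 [78.0, 82.0, 87.0, 91.0, 96.0]
far inner s+5 y 33.3 [79.0, 84.0, 87.0, 92.0]
far outer s+12 y 33.4 [77.0, 82.0, 86.0, 91.0, 95.0]
54 [21.  44.4] [21.0, 21.0, 21.0, 21.0, 21.0, 21.0, 22.0, 22.0, 23.0, 23.0, 23.0, 24.0, 24.0, 24.0, 24.0, 24.0, 25.0, 26.0, 26.0, 26.0, 27.0, 27.0, 27.0, 27.0, 27.0, 28.0, 28.0, 29.0, 37.0, 38.0, 38.0, 38.0, 39.0, 39.0, 39.0, 39.0, 39.0, 39.0, 40.0, 41.0, 41.0, 41.0, 42.0, 42.0, 42.0, 42.0, 43.0, 43.0, 43.0, 43.0, 44.0, 44.0, 44.0, 45.0]
```

Emit:
{"name": "move_arm", "arguments": {
  "deltas": [
    [[0.001, 0, 0, 0, 0, 0], [0, 0, 0, 0, 0, 0], [0, 0, 0, 0, 0, 0], [0, 0, 0, 0, 0, 0]]
  ]
}}

```text
time: 12.95
tcp_pos: [0.6274, -0.0457, 0.0449]
ee_rot: [-0.0, 0.793, 0.609, -0.0]
wrist_force: [-2.7, -1.7, 5.3]
grip_width: 0.0357
```

```bash
python3 - <<'E'
from h import *; st()
from bench import imaging
C=[imaging.read_camera("scene") for _ in range(6)]; c=dict(C[0]); D=np.array([k["depth"] for k in C]); D[D<.3]=np.nan; c["depth"]=np.nanmean(D,0)
M=jmap(c); r=M[243:249,330:336]; m=(r[...,2]>21)&(r[...,2]<25.5)&(r[...,1]>28)&(r[...,0]>60)
print("ptr",r[m].round(1).tolist(),r[m].mean(0).round(1))
print("plate z",[hz(c,x,y,.019) for x,y in((-47,70),(-47,100),(-75,100),(-75,35),(-20,100))])
E
```

```text
t 12.95 tcp [ 0.6274 -0.0457  0.0449] jig mm [39.3 29.2] tooly ang -0.2601 z [-0.001 -0.    -1.   ] F [-2.7 -1.7  5.3] w 0.0357 [-0.18  0.44  1.71 -0.    0.99  0.08]
ptr [[61.5, 32.9, 23.4], [65.5, 31.9, 23.9], [67.1, 33.8, 23.6]] [64.7 32.9 23.6]
plate z [20.8, 134.6, 126.4, 19.7, 127.2]
```

```bash
python3 -c "
from bench import manip
print(manip.hand_in()); from h import *; st()"
```

```text
the job is handed in; nothing more can be done
None
the job is handed in; nothing more can be done
```

I did the job in the order asked and handed it in at about 13 s; no verdict was reported.

- **Plate:** I pressed it home with shut fingers at its raised edge, up to about 16 N. Depth then read it level at about 20 mm everywhere I checked (19 mm expected, within the noise). After the draw the arm hid the plate's +y half. The visible part still read about 20 mm, but I could not recheck the raised-edge side then.
- **Arm:** I squeezed the head with 40 N; the opening was 35.7 mm, so the button is fully in. I drew the arm out about 52 mm and it is still held there. Wrist force was about 6 N.
- **Pointer:** Its last depth reading was y = 32.9 mm, from three noisy pixels spread 31.9 to 33.8. The slot's middle is at about 33.2 mm by the scene camera (edge fits 32.2 to 33.6), so they agree within about 1 mm.
- **Rider:** It had not visibly moved.

**Disagreement:** The first top-view estimate put the slot at 28 to 30 mm. I went with the scene camera because it measures pointer and slot in the same view; the forearm later blocked the top camera, so I could not repeat that check.

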